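# Weigh a clock weight on the hook scale

### The job

Weigh the brass clock weight: hang it by its steel bail on the hook of the sprung scale, lowering it gently so the hook is not jerked or driven down to its stop, and let go until it has hung quite still for about two seconds. Then lift it off the hook so the hook springs back up, and set it down standing upright inside the blue job tray without dropping it. Leave the loupe, the screwdriver and the oil bottle where they are.

Things in the scene. Friction and masses are not known exactly. Their poses are not given: they have to be found in the camera images.
- weight: Brass clock weight, loose, 0.34 to 0.59 kg, standing on the green mat: cylinder 52 mm in diameter, 80 mm high; above it a steel wire bail with a window for the hook; on top a black square grip block. 182 mm tall in all. Origin: centre of its underside, z up; a hook passes through the bail along the weight's x (either way round).
- weight_eye (a point): Underside of the bail's peak, 136 mm above the weight's origin on its axis: this point rests on the hook. The bail is 6 mm wire in the weight's y-z plane; its window is 56 mm high (down to the cylinder), 30 to 42 mm wide in its lower half, narrowing to a peak.
- weight_grip (a point): On the weight's axis in the middle of the black grip block, 164 mm above the weight's origin. The block is 18 x 18 mm, 42 mm tall (140 to 182 mm above the origin); its faces look along the weight's x and y.
- scale: Sprung hook scale, fixed: dark base plate 240 x 140 x 14 mm (x from -190 to +50 mm, y +-70 mm), two upright rods and a white graduated plate making a column 46 x 66 mm (x from -11 to +35 mm) and 302 mm tall. Origin: under the column, on the bench. The hook points along -x of this frame; z up.
- hook_seat (a point): Lowest point of the hook's upper side, where the bail rests: 125 mm in front (-x) of the scale's origin, 215 mm above the bench when empty; moves with the hook (yellow 7 mm bar). Column side: the bar rises over 25 mm to a level arm, its top 15 mm above the seat. Other way (-x): it rises to the upturned tip 33 mm out, top 17.5 mm above the seat. Nothing stands above.
- hook (a joint): How far the hook has sunk, in m: 0 empty, grows downwards to the stop at 0.060. Spring 180 N/m, lightly damped (it bobs for about a second): the weight alone sinks it by 18 to 32 mm.
- tray: Blue open job tray, fixed, 140 (x) x 120 (y) mm outside, walls 4 mm thick and 28 mm high, floor 4 mm thick. Origin: centre of its underside; z up.
- mat: Green work mat, fixed, 200 (x) x 120 (y) x 4 mm, on which the weight and the loupe stand. Origin: centre of its underside.
- loupe: Black eyeglass loupe, loose bystander standing on the mat, 38 mm in diameter, 32 mm high. Origin: centre of its underside.
- screwdriver: Screwdriver, loose bystander lying between the scale and the other things, 150 mm long along its x.
- oil: Small red oil bottle, loose bystander standing on the scale's base beside the column, 30 mm in diameter, 65 mm high. Origin: centre of its underside.
There are look-alikes about, which are no part of the job. Of the things that look like the weight, the smaller one is meant.

How it is judged:
By the outcome, as a careful person would: the job done as asked, in the order asked, and still so for the second after the job is handed in, with the robot touching nothing.
It also fails if it takes over 66 s, if anything falls off the work surface, if the arm or the gripper's body presses on something with over 40 N, if the wrist force passes 120 N, or if a joint passes its speed limit or range.

### The arm

A 7-joint arm with a two-finger parallel gripper is mounted at the origin on the work surface. World frame = base frame: x ahead of the robot, y to its left, z up, the work surface at z = 0. Lengths are in m, angles in rad, forces in N, time in s.
With the tool pointing down it reaches from about 0.4 to 0.85 m from the base axis. Payload 10.4 kg.
Tool frame: the origin (TCP) lies between the finger pads; the fingertips stand r.nose_length ahead of it and the grasp point (between the pads) lies 6 mm ahead of it (r.nose_length is the distance from the TCP to the fingertips, in m); z points along the fingers, x is the direction in which the jaws open and shut, and the axes are right-handed (so a half turn about z gives the same grasp; the last joint's range is limited). The gripper opens to 87 mm and grips with 3 to 60 N. Pads are 19 mm wide; open, the fingers measure 117 mm over their backs; the gripper's body (75 mm by 190 mm) begins 51 mm behind the grasp point.
Start: joints at [1.249, 0.332, -0.065, 1.46, 0.022, 1.35, -0.088], TCP at [0.184, -0.597, 0.248] pointing down, gripper open.
Joint ranges: [-2.6, 2.6], [-0.5, 2.12], [-1.47, 1.34], [0.16, 2.42], [-1.27, 4.41], [0.06, 2.06], [-2.6, 2.6]. Speed limits (rad/s): [2.22, 2.22, 2.79, 2.79, 3.14, 3.14, 3.14].

### API

Orientations are given as a unit quaternion [x, y, z, w].
In Python, from bench import r gives the robot as it stands. The module is installed in compiled form; this text tells all that it offers.
- The arm moves only by the shell command python3 -m creep 'ROWS' [OPENING] [FORCE]. ROWS is JSON, a list of rows, each an object of numbers: "x", "y", "z": the shift along the world's x, y, z in m; "spin": the turn about the world's z in degrees. In form: [{"x": .., "y": .., "z": .., "spin": ..}, ...]. A call has 1 to 12 rows; each row is the pose to reach, as a shift and turn from the pose commanded when the call began; what a row does not reach only later rows make up. A row lasts 1/8 s, in which the tool goes at most 62.5 mm and 10.7 degrees, less where a joint would pass 70% of its speed; a pose out of reach is approached as far as the arm can. A call with a gripper value outside its range is refused whole. OPENING is the finger opening in m, from 0 to 0.087, set as the call begins (- or left out, the last holds). The fingers move at their own pace and stop on an object; FORCE is the grip in N (left out, the last holds). Time passes only in rows, so rows that repeat a pose let the fingers close. It gives the time, the measured TCP pose, the force and the opening at its end, in the units of the state.
- r.read_state(): the state, without advancing time (a new reading comes with each control period).
- r.camera(name): name is "side" or "top"; returns a dict with "pixels" (420x560x3 uint8, blue, green, red), "z_map" (420x560 float32, m along the optical axis (not along the pixel's ray), 0 where there is no reading), "K" (3x3 intrinsics, pixels), "R" (3x3) and "t" (3): a world point X has camera coordinates R X + t. Camera axes: x right, y down, z forward; pixel columns grow to the right and rows downward; lengths in m; the calibration is good to about 2 mm. A picture is of the moment at which its call begins.
- r.close_job(): hands the job in, once; it reports no verdict.
The state is a dict: "time": time; "joint_positions": joint angles; "joint_vel": joint speeds; "joint_torque": joint torques, N m; "ee_pos": TCP position; "eef_rot": TCP orientation; "ft_force": force on the tool from outside, world axes, zero at the start; "torque": the same for the moment, N m; "width": finger opening in m.
Only numpy, scipy, OpenCV 4.12 (cv2) and the standard library are available. Lean on these libraries where they do the work, as an engineer would, in place of code of your own. Each camera call takes 0.05 s, during which the arm holds its last target. There are 200 camera calls.

## Working session

There is one attempt and no reset: what is moved stays moved. The work goes in short steps, Python scripts to look and compute and a shell command to move; the robot and the scene stay as the last step left them, time stands still between calls to the robot, and variables do not carry over. Pictures are saved under pics/ and viewed, about 8 in all and at most 12, crops included, and the job is handed in when it is done.

```bash
mkdir -p pics
cat > h.py <<'E'
import numpy as np, cv2
from bench import r
def shot(n,f=None):
    c=r.camera(n)
    if f: cv2.imwrite('pics/'+f,c['pixels'])
    return c
def pt(c,u,v,z=None):
    "world point of pixel by z_map (median 3x3) or by ray onto plane z"
    K,R,t=c['K'],c['R'],c['t']; d=np.linalg.inv(K)@[u,v,1]
    o=-R.T@t; w=R.T@d
    if z is None:
        p=c['z_map'][int(v)-1:int(v)+2,int(u)-1:int(u)+2]; s=np.median(p[p>0]) if (p>0).any() else np.nan
    else: s=(z-o[2])/w[2]
    return o+s*w
def cloud(c):
    K,R,t=c['K'],c['R'],c['t']; v,u=np.mgrid[:420,:560]
    d=np.stack([u,v,np.ones_like(u)],-1)@np.linalg.inv(K).T
    return (d*c['z_map'][...,None]-t)@R
def proj(c,X):
    q=c['K']@(c['R']@np.array(X)+c['t']); return q[:2]/q[2]
E
python3 - <<'E'
from h import *
a=shot('side','side0.png');b=shot('top','top0.png')
for c in(a,b): print(c['K'][0,0],-c['R'].T@c['t'],c['R'][2])
s=r.read_state();print(s['time'],s['ee_pos'],s['eef_rot'],s['width'],s['ft_force'],r.nose_length)
E
```

```text
519.1983218945879 [-0.12719503  0.69465101  0.79674911] [ 0.52744918 -0.61162292 -0.58967345]
490.3726994571757 [0.26643389 0.01359253 1.25701068] [ 0.19546101 -0.02948046 -0.98026828]
0.1 [ 0.18388732 -0.59700943  0.2468595 ] [ 8.04489892e-01 -5.93966023e-01 -5.06183886e-04 -3.47592578e-04] 0.08710174614850816 [ 0.50073926  0.51800752 -0.2670535 ] 0.025
```

View pics/side0.png

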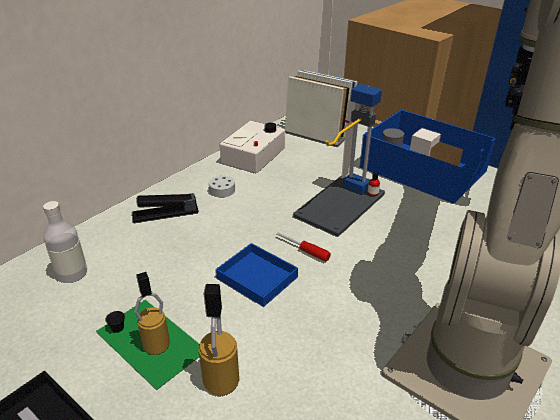

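View pics/top0.png

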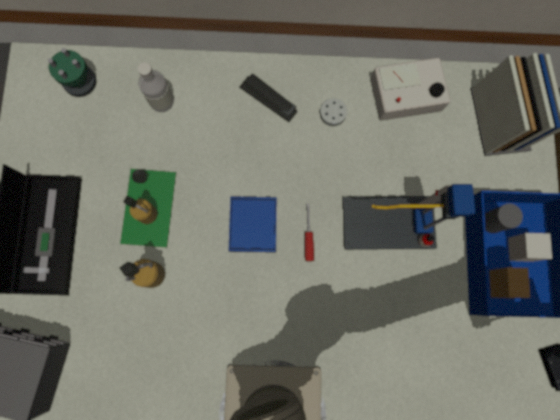

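Candidates for the weight: the small brass one on the green mat (side 152,332; top 140,210) and the larger one off the mat (side 219,360; top 146,274). By the description it is the small one on the mat. For the tray, there is the shallow blue tray (side 257,273) and the deep blue box (side 430,155), and the shallow tray matches. The hook is the yellow bar at side 345,133.

Run:
```python
from h import *
a=shot('side');b=shot('top')
im=a['pixels'];
w=cv2.resize(im[260:390,90:250],None,fx=4,fy=4,interpolation=cv2.INTER_CUBIC)
h=cv2.resize(im[75:240,270:400],None,fx=4,fy=4,interpolation=cv2.INTER_CUBIC)[:520]
cv2.imwrite('pics/crop1.png',np.hstack([w[:520,:400],h[:520,:400]]))
def rect(c,m,zlo,zhi,name):
    P=cloud(c)
    q=P[m&(c['z_map']>0)]; q=q[(q[:,2]>zlo)&(q[:,2]<zhi)]
    if len(q)<5: print(name,'few');return
    x=cv2.minAreaRect(q[:,:2].astype(np.float32)*1000)
    print(name,len(q),'c',np.round(x[0],1),'sz',np.round(x[1],1),'ang',round(x[2],1),'z',np.round(np.percentile(q[:,2],[1,50,99]),3))
for n,c in(('side',a),('top',b)):
    hsv=cv2.cvtColor(c['pixels'],cv2.COLOR_BGR2HSV);H,S,V=[hsv[...,i].astype(int) for i in range(3)]
    P=cloud(c)
    X,Y,Z=P[...,0],P[...,1],P[...,2]
    yel=(H>20)&(H<32)&(S>150)&(V>110)
    brass=(H>10)&(H<25)&(S>110)
    green=(H>50)&(H<80)&(S>120)
    blue=(H>105)&(H<125)&(S>120)
    rect(c,yel&(Z>.15),.15,.4,n+' yellow')
    t=pt(c,*((257,273) if n=='side' else (253,224)))
    rect(c,blue&(np.hypot(X-t[0],Y-t[1])<.12),-.01,.05,n+' tray')
    rect(c,green&(Z<.02),-.01,.02,n+' mat')
    k=pt(c,*((152,340) if n=='side' else (142,212)));print(n,'brass px',k)
    near=np.hypot(X-k[0],Y-k[1])<.07
    rect(c,near,.145,.2,n+' grip')
    rect(c,brass&near,.02,.078,n+' cyl')
    rect(c,near,.088,.14,n+' bail')
    s=pt(c,*((345,200) if n=='side' else (380,235)));print(n,'plate px',s)
    rect(c,(np.hypot(X-s[0],Y-s[1])<.2)&(V<75)&(S<120),.008,.02,n+' baseplate')
```

```text
side yellow 101 c [ 477.8 -273.2] sz [  8.  152.4] ang 1.8 z [0.212 0.227 0.231]
side tray 2967 c [460.6  66.1] sz [142.4 125.2] ang 1.1 z [-0.     0.005  0.029]
side mat 3403 c [599.2 252.7] sz [293.7 637.7] ang 30.7 z [-0.     0.003  0.007]
side brass px [0.46184829 0.35407778 0.04677191]
side grip 263 c [479.5 337. ] sz [18.6 22.5] ang 65.0 z [0.146 0.172 0.187]
side cyl 603 c [468.8 343.3] sz [50.5 30.9] ang 59.1 z [0.021 0.05  0.078]
side bail 169 c [479.1 337.5] sz [52.7  8.3] ang 66.3 z [0.089 0.119 0.139]
side plate px [ 0.47134371 -0.29960208  0.01361891]
side baseplate 794 c [ 480.1 -327.3] sz [141.8 329.5] ang 2.9 z [0.008 0.013 0.017]
top yellow 192 c [ 480.4 -284.2] sz [ 17.8 168.1] ang 8.1 z [0.162 0.228 0.233]
top tray 2340 c [460.6  64.4] sz [134.7 111.8] ang 1.9 z [-0.003  0.003  0.028]
top mat 2310 c [444.6 457.5] sz [278.4 402. ] ang 8.0 z [-0.003  0.003  0.015]
top brass px [0.47104668 0.32771623 0.08319261]
top grip 114 c [478.4 333.7] sz [19.9 17.7] ang 65.8 z [0.148 0.183 0.188]
top cyl 110 c [476.  321.5] sz [27.6 48.1] ang 84.1 z [0.031 0.065 0.077]
top bail 34 c [471.8 318.9] sz [19.8  5.6] ang 69.6 z [0.092 0.125 0.139]
top plate px [ 0.44442794 -0.26501726  0.01234448]
top baseplate 3477 c [ 480.4 -288.7] sz [137.  237.6] ang 2.3 z [0.008 0.013 0.019]
```

View pics/crop1.png

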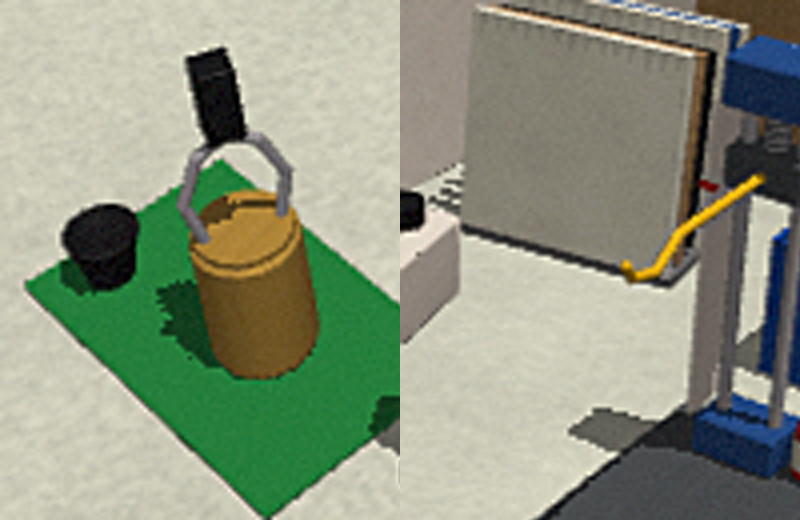

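The crop confirms the small weight on the mat with the loupe beside it (block at 215,95 in the crop, bail plane roughly facing the camera). The hook tip is at crop 630,270. Estimates:

| Item | Position (m) | Heading |
|---|---|---|
| Weight | (0.479, 0.336) | bail line at 66° |
| Hook seat | (0.478, -0.234) | hook heading 92° |
| Tray | (0.461, 0.066) | about 2° |

I'll rise clear first, then swing over.

```bash
python3 -m creep '[{"z":0.06,"spin":8},{"z":0.12,"spin":16},{"z":0.18,"spin":24},{"x":0.03,"y":0.055,"z":0.18,"spin":32},{"x":0.06,"y":0.11,"z":0.18,"spin":40},{"x":0.09,"y":0.165,"z":0.18,"spin":48},{"x":0.12,"y":0.22,"z":0.18,"spin":56},{"x":0.15,"y":0.275,"z":0.18,"spin":64},{"x":0.18,"y":0.33,"z":0.18,"spin":72},{"x":0.21,"y":0.385,"z":0.18,"spin":80},{"x":0.24,"y":0.44,"z":0.18,"spin":88},{"x":0.266,"y":0.495,"z":0.18,"spin":96}]' 0.087
python3 - <<'E'
from h import *
a=shot('side');P=cloud(a)
q=P[280:320,195:230].reshape(-1,3);q=q[q[:,2]>.12]
print('big',np.median(q,0),q[:,2].max(),q[:,:2].min(0),q[:,:2].max(0))
E
```

```text
big [0.32144625 0.31887084 0.21413971] 0.7967491148207477 [-0.12719503  0.28720448] [0.34796686 0.69465101]invalid input at $[0]: expected keys x, y, z, spin
```

```bash
python3 -m creep '[{"x":0,"y":0,"z":0.06,"spin":8},{"x":0,"y":0,"z":0.12,"spin":16},{"x":0,"y":0,"z":0.18,"spin":24},{"x":0.03,"y":0.055,"z":0.18,"spin":32},{"x":0.06,"y":0.11,"z":0.18,"spin":40},{"x":0.09,"y":0.165,"z":0.18,"spin":48},{"x":0.12,"y":0.22,"z":0.18,"spin":56},{"x":0.15,"y":0.275,"z":0.18,"spin":64},{"x":0.18,"y":0.33,"z":0.18,"spin":72},{"x":0.21,"y":0.385,"z":0.18,"spin":80},{"x":0.24,"y":0.44,"z":0.18,"spin":88},{"x":0.266,"y":0.495,"z":0.18,"spin":96}]' 0.087
```

```text
time: 1.75
ee_pos: [0.4505, -0.1004, 0.4277]
eef_rot: [0.979, 0.202, 0.0, 0.0]
ft_force: [1.1, 0.1, 0.8]
width: 0.087
```

```bash
python3 -m creep '[{"x":0,"y":0.06,"z":0,"spin":6},{"x":0.005,"y":0.12,"z":0,"spin":12},{"x":0.01,"y":0.18,"z":0,"spin":18},{"x":0.015,"y":0.24,"z":0,"spin":24},{"x":0.02,"y":0.3,"z":0,"spin":30},{"x":0.025,"y":0.36,"z":0,"spin":36},{"x":0.028,"y":0.41,"z":-0.03,"spin":40},{"x":0.028,"y":0.435,"z":-0.07,"spin":43},{"x":0.028,"y":0.435,"z":-0.11,"spin":43},{"x":0.028,"y":0.435,"z":-0.138,"spin":43},{"x":0.028,"y":0.435,"z":-0.138,"spin":43}]'
python3 - <<'E'
from h import *
a=shot('side');im=a['pixels']
cv2.imwrite('pics/close1.png',cv2.resize(im[180:390,80:280],None,fx=2.8,fy=2.8,interpolation=cv2.INTER_CUBIC))
P=cloud(a);near=np.hypot(P[...,0]-.479,P[...,1]-.336)<.05
for lo,hi in((.145,.195),(.09,.138)):
  q=P[near&(P[...,2]>lo)&(P[...,2]<hi)]
  x=cv2.minAreaRect(q[:,:2].astype(np.float32)*1000);print(len(q),x,np.percentile(q[:,2],[1,99]))
g=P[near&(P[...,2]>.145)&(P[...,2]<.195)];
print('top z pts',np.sort(g[:,2])[-10:])
E
```

```text
time: 3.12
ee_pos: [0.4775, 0.3318, 0.2879]
eef_rot: [0.838, 0.545, -0.002, 0.0]
ft_force: [-0.2, -0.5, 0.5]
width: 0.0871
264 ((479.37835693359375, 337.0655517578125), (18.365161895751953, 20.525434494018555), 66.38045501708984) [0.14628703 0.18688604]
155 ((478.473388671875, 337.7628173828125), (52.639732360839844, 6.694539546966553), 67.90225219726562) [0.09125719 0.13765806]
top z pts [0.18650791 0.18653216 0.18654328 0.18657801 0.18671544 0.18674834
 0.18688205 0.18689282 0.18703148 0.18704183]
```

View pics/close1.png

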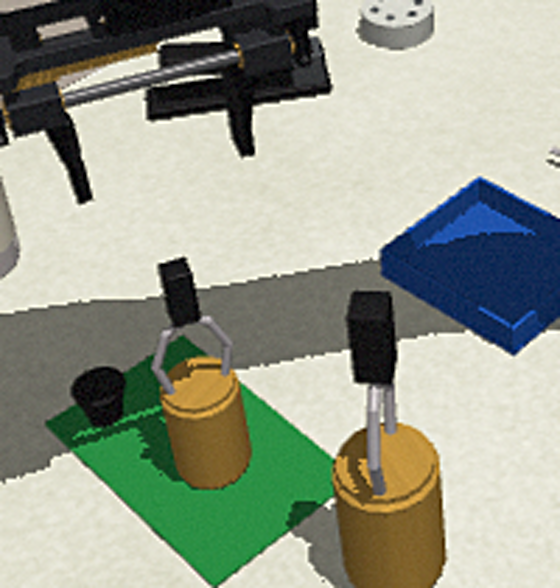

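The gripper straddles the black block (crop 180,290), with the jaws parallel to the bail and nothing in the way. Descending and gripping.

```bash
python3 -m creep '[{"x":0.001,"y":0.002,"z":-0.03,"spin":1},{"x":0.001,"y":0.002,"z":-0.06,"spin":1},{"x":0.001,"y":0.002,"z":-0.085,"spin":1},{"x":0.001,"y":0.002,"z":-0.1,"spin":1},{"x":0.001,"y":0.002,"z":-0.11,"spin":1},{"x":0.001,"y":0.002,"z":-0.11,"spin":1}]' 0.087
python3 -m creep '[{"x":0,"y":0,"z":0,"spin":0},{"x":0,"y":0,"z":0,"spin":0},{"x":0,"y":0,"z":0,"spin":0},{"x":0,"y":0,"z":0,"spin":0},{"x":0,"y":0,"z":0,"spin":0},{"x":0,"y":0,"z":0,"spin":0}]' 0 35
```

```text
time: 3.92
ee_pos: [0.4791, 0.3347, 0.1798]
eef_rot: [0.833, 0.553, 0.0, -0.0]
ft_force: [0.3, 0.6, 0.3]
width: 0.0869
time: 4.68
ee_pos: [0.479, 0.3347, 0.1796]
eef_rot: [0.833, 0.553, 0.0, -0.0]
ft_force: [0.2, 0.4, 0.0]
width: 0.0348
```

```bash
python3 -m creep '[{"x":0,"y":0,"z":0,"spin":0},{"x":0,"y":0,"z":0,"spin":0},{"x":0,"y":0,"z":0,"spin":0},{"x":0,"y":0,"z":0,"spin":0}]' 0 35
python3 -m creep '[{"x":0,"y":0,"z":0.004,"spin":0},{"x":0,"y":0,"z":0.015,"spin":0},{"x":0,"y":0,"z":0.04,"spin":0},{"x":0,"y":0,"z":0.08,"spin":0},{"x":0,"y":0,"z":0.13,"spin":0},{"x":0,"y":0,"z":0.17,"spin":0},{"x":0,"y":0,"z":0.2,"spin":0},{"x":0,"y":0,"z":0.2,"spin":0}]'
```

```text
time: 5.18
ee_pos: [0.4789, 0.3346, 0.1795]
eef_rot: [0.833, 0.553, -0.0, 0.0]
ft_force: [0.1, -1.1, -1.9]
width: 0.0178
time: 6.18
ee_pos: [0.479, 0.3356, 0.3818]
eef_rot: [0.833, 0.553, 0.002, -0.0]
ft_force: [-0.5, 0.7, -6.9]
width: 0.0175
```

```bash
python3 -m creep '[{"x":0,"y":-0.02,"z":0,"spin":-4},{"x":0,"y":-0.06,"z":0,"spin":-10},{"x":0,"y":-0.11,"z":0,"spin":-17},{"x":0,"y":-0.16,"z":0,"spin":-24},{"x":0,"y":-0.21,"z":0,"spin":-31},{"x":0,"y":-0.26,"z":0,"spin":-38},{"x":0,"y":-0.31,"z":0,"spin":-45},{"x":0,"y":-0.35,"z":0,"spin":-52},{"x":0,"y":-0.385,"z":0,"spin":-58},{"x":0,"y":-0.415,"z":-0.01,"spin":-62},{"x":-0.001,"y":-0.43,"z":-0.03,"spin":-65},{"x":-0.001,"y":-0.435,"z":-0.05,"spin":-65}]'
python3 -m creep '[{"x":0,"y":0,"z":-0.02,"spin":0},{"x":0,"y":0,"z":-0.035,"spin":0},{"x":0,"y":0,"z":-0.042,"spin":0},{"x":0,"y":0,"z":-0.042,"spin":0},{"x":0,"y":0,"z":-0.042,"spin":0}]'
cat > m.py <<'E'
from h import *
import sys
a=shot('side');im=a['pixels'];s=r.read_state();p=s['ee_pos'];print('tcp',s['time'],p,s['ft_force'])
u,v=proj(a,[p[0],p[1]-.06,p[2]-.06]);u,v=int(u),int(v);y0=max(0,v-80);x0=max(0,u-90)
cv2.imwrite('pics/'+sys.argv[1],cv2.resize(im[y0:y0+160,x0:x0+180],None,fx=3.5,fy=3.5,interpolation=cv2.INTER_CUBIC));print('crop',x0,y0)
for n in('side','top'):
    c=a if n=='side' else shot('top')
    P=cloud(c);hsv=cv2.cvtColor(c['pixels'],cv2.COLOR_BGR2HSV).astype(int);H,S,V=[hsv[...,i] for i in range(3)]
    yel=(H>20)&(H<32)&(S>150)&(V>110)&(P[...,2]>.15)&(abs(P[...,0]-.48)<.04)&(P[...,2]<.25)&(P[...,1]<-.19)&(P[...,1]>-.37)
    q=P[yel]
    if len(q)>10:
        f=np.polyfit(q[:,1]+.2335,q[:,0],1);print(n,'hook x at seat, slope',f[1],f[0],'ymax',q[:,1].max(),'zmin/max',np.percentile(q[:,2],[2,98]))
    near=np.hypot(P[...,0]-p[0],P[...,1]-p[1])<.045;dz=P[...,2]-p[2]
    for nm,m in(('bail',(dz>-.09)&(dz<-.042)&(S<90)),('cyl',(dz>-.17)&(dz<-.1))):
        q=P[near&m]
        if len(q)>10: x=cv2.minAreaRect(q[:,:2].astype(np.float32)*1000);print(n,nm,len(q),np.round(x[0],1),np.round(x[1],1),round(x[2],1),np.percentile(q[:,2],[2,98]))
E
python3 m.py near1.png
```

```text
time: 7.68
ee_pos: [0.4777, -0.1016, 0.3277]
eef_rot: [1.0, 0.017, -0.0, -0.0]
ft_force: [0.7, 0.4, -5.5]
width: 0.0178
time: 8.3
ee_pos: [0.4784, -0.1003, 0.2882]
eef_rot: [1.0, 0.019, 0.001, 0.0]
ft_force: [0.7, -0.2, -5.5]
width: 0.018
tcp 8.35 [ 0.47835764 -0.10027916  0.28822722] [-0.38175867 -0.15330337 -5.76296361]
crop 225 67
side hook x at seat, slope 0.4756853552484888 -0.04713999440174028 ymax -0.1956062686005708 zmin/max [0.21164079 0.23034805]
side bail 111 [478.  -99.5] [53.8  7.6] 3.0 [0.19940862 0.24541238]
side cyl 600 [470.4 -91.9] [51.2 36.6] 43.9 [0.12118638 0.18727304]
top hook x at seat, slope 0.47535920216864835 -0.06798833824300012 ymax -0.25013689604292744 zmin/max [0.22263914 0.23324548]
top cyl 57 [468.5 -82.1] [32.8  6.6] 24.0 [0.12127105 0.18771956]
```

View pics/near1.png

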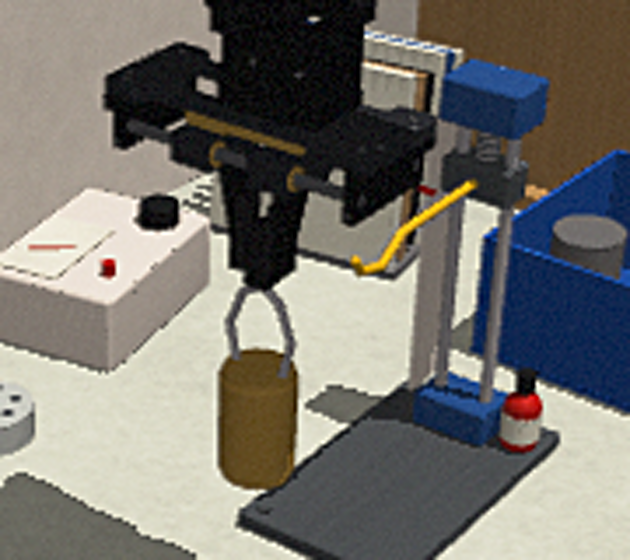

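```bash
python3 -m creep '[{"x":-0.001,"y":-0.015,"z":0,"spin":0},{"x":-0.002,"y":-0.035,"z":0,"spin":0},{"x":-0.002,"y":-0.055,"z":0,"spin":0},{"x":-0.002,"y":-0.075,"z":0,"spin":0},{"x":-0.002,"y":-0.095,"z":0,"spin":0},{"x":-0.0015,"y":-0.115,"z":0,"spin":0},{"x":-0.001,"y":-0.128,"z":0,"spin":0},{"x":-0.001,"y":-0.1335,"z":0,"spin":0},{"x":-0.001,"y":-0.1335,"z":0,"spin":0},{"x":-0.001,"y":-0.1335,"z":0,"spin":0}]'
python3 m.py near2.png
```

```text
time: 9.65
ee_pos: [0.4772, -0.233, 0.2877]
eef_rot: [1.0, 0.019, 0.0, -0.0]
ft_force: [0.1, -0.1, -4.9]
width: 0.0177
tcp 9.7 [ 0.47718819 -0.23302083  0.28768615] [ 0.66388704  0.16988032 -4.92077873]
crop 258 47
side hook x at seat, slope 0.47534275637181533 -0.043427462449671723 ymax -0.19640452751755025 zmin/max [0.21391923 0.23180978]
side bail 90 [ 477.4 -231.1] [42.8 42.7] 46.7 [0.19927024 0.2449343 ]
side cyl 548 [ 469.3 -220. ] [51.9 34.1] 31.7 [0.1187972  0.18652209]
top cyl 194 [ 473.2 -229. ] [51.2 37.2] 25.0 [0.12027745 0.18724937]
```

View pics/near2.png

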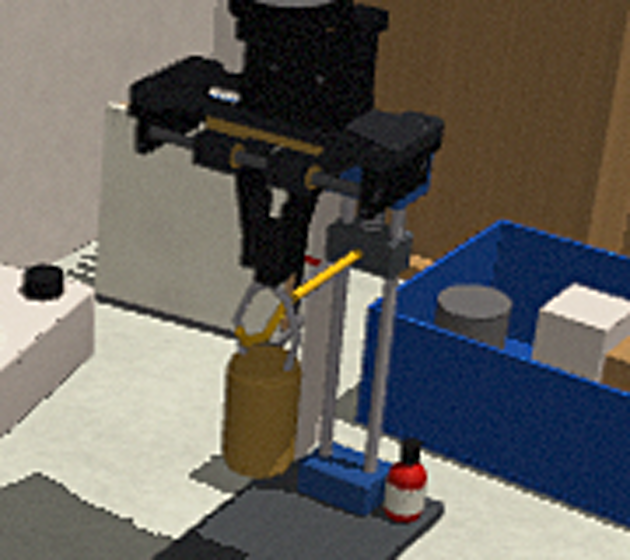

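The hook passes through the bail window (crop 262,330), and the hook has not been displaced. Lowering slowly.

```bash
python3 -m creep '[{"x":0,"y":0,"z":-0.005,"spin":0},{"x":0,"y":0,"z":-0.012,"spin":0},{"x":0,"y":0,"z":-0.018,"spin":0},{"x":0,"y":0,"z":-0.023,"spin":0},{"x":0,"y":0,"z":-0.027,"spin":0},{"x":0,"y":0,"z":-0.03,"spin":0},{"x":0,"y":0,"z":-0.033,"spin":0},{"x":0,"y":0,"z":-0.036,"spin":0},{"x":0,"y":0,"z":-0.039,"spin":0},{"x":0,"y":0,"z":-0.042,"spin":0},{"x":0,"y":0,"z":-0.045,"spin":0},{"x":0,"y":0,"z":-0.045,"spin":0}]'; python3 -m creep '[{"x":0,"y":0,"z":-0.002,"spin":0},{"x":0,"y":0,"z":-0.004,"spin":0},{"x":0,"y":0,"z":-0.006,"spin":0},{"x":0,"y":0,"z":-0.006,"spin":0},{"x":0,"y":0,"z":-0.006,"spin":0}]'
```

```text
time: 11.25
ee_pos: [0.4771, -0.2338, 0.2425]
eef_rot: [1.0, 0.019, 0.0, -0.0]
ft_force: [0.1, -0.1, -1.7]
width: 0.0177
time: 11.88
ee_pos: [0.4771, -0.2338, 0.2367]
eef_rot: [1.0, 0.019, 0.0, 0.0]
ft_force: [0.6, 1.0, -1.4]
width: 0.0178
```

```bash
python3 -m creep '[{"x":0,"y":0,"z":-0.002,"spin":0},{"x":0,"y":0,"z":-0.004,"spin":0},{"x":0,"y":0,"z":-0.004,"spin":0}]';for i in 1 2 3; do python3 -m creep '[{"x":0,"y":0,"z":0,"spin":0}]' | grep -E 'ft|ee_p'; done; python3 m.py near3.png
```

```text
time: 12.25
ee_pos: [0.4771, -0.2338, 0.2325]
eef_rot: [1.0, 0.019, 0.0, -0.0]
ft_force: [1.3, 1.1, -1.1]
width: 0.0178
ee_pos: [0.4771, -0.2338, 0.2327]
ft_force: [2.1, 1.1, -0.8]
ee_pos: [0.4771, -0.2338, 0.2327]
ft_force: [2.0, 0.5, -0.5]
ee_pos: [0.4771, -0.2338, 0.2326]
ft_force: [2.5, -0.3, -0.4]
tcp 12.675 [ 0.47703361 -0.23384563  0.23261059] [ 1.85449603  0.51563479 -0.49498839]
crop 256 67
side hook x at seat, slope 0.474615758004948 -0.05104957503049095 ymax -0.19686402449395754 zmin/max [0.18784293 0.20719631]
side bail 90 [ 475.4 -226.7] [52.4 21.8] 1.4 [0.14344082 0.18956408]
side cyl 504 [ 473.2 -222.4] [53.2 37.9] 19.1 [0.06422159 0.13155579]
top cyl 172 [ 473.3 -228.5] [51.  34.8] 20.1 [0.06540264 0.13224343]
```

View pics/near3.png

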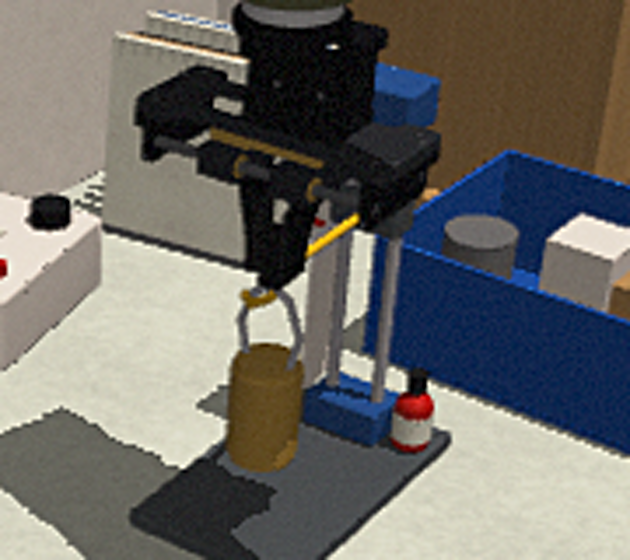

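The bail is on the hook (crop 258,295), and the hook has sunk about 25 mm. The remaining side force of fx≈+2 N says the peak sits slightly to -x of the hook, so I'll relieve it.

```bash
python3 -m creep '[{"x":0.0005,"y":0,"z":0,"spin":0},{"x":0.001,"y":0,"z":0,"spin":0},{"x":0.0015,"y":0,"z":0,"spin":0},{"x":0.0015,"y":0,"z":0,"spin":0}]';for i in 1 2 3; do python3 -m creep '[{"x":0,"y":0,"z":0,"spin":0}]' | grep -E 'ft|ee_p'; done
```

```text
time: 13.22
ee_pos: [0.4781, -0.2338, 0.2323]
eef_rot: [1.0, 0.018, -0.0, -0.0]
ft_force: [-2.8, 1.6, -1.5]
width: 0.0176
ee_pos: [0.4782, -0.2338, 0.2324]
ft_force: [-2.3, 1.0, -1.0]
ee_pos: [0.4782, -0.2338, 0.2324]
ft_force: [-2.7, 1.7, 0.0]
ee_pos: [0.4783, -0.2338, 0.2325]
ft_force: [-3.1, 2.4, -0.6]
```

```bash
python3 -m creep '[{"x":-0.0006,"y":0,"z":-0.001,"spin":0},{"x":-0.0006,"y":0,"z":-0.002,"spin":0},{"x":-0.0006,"y":0,"z":-0.002,"spin":0}]';for i in 1 2; do python3 -m creep '[{"x":0,"y":0,"z":0,"spin":0}]' | grep -E 'ft|ee_p'; done
```

```text
time: 13.98
ee_pos: [0.478, -0.2338, 0.2306]
eef_rot: [1.0, 0.019, 0.0, 0.0]
ft_force: [-1.3, 1.2, -0.3]
width: 0.0179
ee_pos: [0.478, -0.2338, 0.2306]
ft_force: [-1.4, 1.6, -0.4]
ee_pos: [0.478, -0.2338, 0.2306]
ft_force: [-1.6, 1.7, -0.5]
```

```bash
python3 -m creep '[{"x":-0.0004,"y":0,"z":0,"spin":0},{"x":-0.0004,"y":0,"z":0,"spin":0}]'; python3 -m creep '[{"x":0,"y":0,"z":0,"spin":0},{"x":0,"y":0,"z":0,"spin":0},{"x":0,"y":0,"z":0,"spin":0},{"x":0,"y":0,"z":0,"spin":0},{"x":0,"y":0,"z":0,"spin":0},{"x":0,"y":0,"z":0,"spin":0},{"x":0,"y":0,"z":0,"spin":0},{"x":0,"y":0,"z":0,"spin":0},{"x":0,"y":0,"z":0,"spin":0},{"x":0,"y":0,"z":0,"spin":0},{"x":0,"y":0,"z":0,"spin":0},{"x":0,"y":0,"z":0,"spin":0}]' 0.07; python3 m.py hang1.png;  python3 -m creep '[{"x":0,"y":0,"z":0,"spin":0},{"x":0,"y":0,"z":0,"spin":0},{"x":0,"y":0,"z":0,"spin":0},{"x":0,"y":0,"z":0,"spin":0},{"x":0,"y":0,"z":0,"spin":0},{"x":0,"y":0,"z":0,"spin":0},{"x":0,"y":0,"z":0,"spin":0},{"x":0,"y":0,"z":0,"spin":0},{"x":0,"y":0,"z":0,"spin":0},{"x":0,"y":0,"z":0,"spin":0},{"x":0,"y":0,"z":0,"spin":0},{"x":0,"y":0,"z":0,"spin":0}]'; python3 m.py hang2.png
```

```text
time: 14.48
ee_pos: [0.4778, -0.2338, 0.2307]
eef_rot: [1.0, 0.019, 0.0, 0.0]
ft_force: [0.2, 2.2, -0.0]
width: 0.0177
time: 15.98
ee_pos: [0.4775, -0.2338, 0.2306]
eef_rot: [1.0, 0.018, 0.0, -0.0]
ft_force: [0.3, 0.2, -0.6]
width: 0.0701
tcp 16.025 [ 0.47751881 -0.23384254  0.23056962] [ 0.37809579  0.24101394 -0.24807564]
crop 256 68
side hook x at seat, slope 0.4755416877278497 -0.037016026041777686 ymax -0.19891209052818237 zmin/max [0.18413275 0.2031842 ]
side bail 87 [ 476.4 -231.6] [41.9 35.4] 38.9 [0.14289273 0.18696277]
side cyl 517 [ 474.3 -226.9] [52.  44.1] 21.1 [0.06256722 0.13028052]
top cyl 176 [ 475.  -225.9] [52.4 28.3] 10.5 [0.06481953 0.13026677]
time: 17.58
ee_pos: [0.4775, -0.2338, 0.2306]
eef_rot: [1.0, 0.018, 0.0, -0.0]
ft_force: [-0.7, 0.3, 1.0]
width: 0.0698
tcp 17.625 [ 0.4775224  -0.23383615  0.23059438] [ 1.01069997 -0.47191856 -0.0048634 ]
crop 256 68
side hook x at seat, slope 0.47594968888633976 -0.038976126214129415 ymax -0.19543647758726854 zmin/max [0.18498866 0.20257871]
side bail 89 [ 476.2 -231.7] [39.5 39.1] 44.7 [0.14093006 0.1882303 ]
side cyl 522 [ 474.8 -232. ] [53.7 49.5] 85.4 [0.06171686 0.1301302 ]
top cyl 183 [ 473.6 -230. ] [50.1 34.9] 25.8 [0.06428681 0.13042095]
```

View pics/hang2.png

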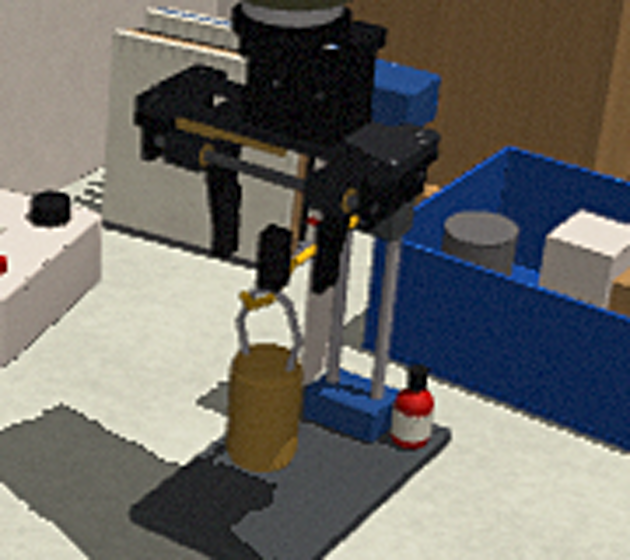

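It hangs freely between the open fingers (block at crop 273,255, bail on the hook at 258,298). I'll wait and check that it is still.

```bash
cat > still.py <<'E'
from h import *
im=r.camera('side')
hsv=cv2.cvtColor(im['pixels'],cv2.COLOR_BGR2HSV);P=cloud(im)
m=(hsv[...,1]>100)&(np.hypot(P[...,0]-.4775,P[...,1]+.234)<.05)&(P[...,2]>.04)&(P[...,2]<.14)
v,u=np.nonzero(m);print(r.read_state()['time'],u.mean().round(2),v.mean().round(2),len(u))
E
Z='{"x":0,"y":0,"z":0,"spin":0}'
for i in 1 2 3 4 5; do python3 still.py; python3 -m creep '[{"x":0,"y":0,"z":0,"spin":0},{"x":0,"y":0,"z":0,"spin":0},{"x":0,"y":0,"z":0,"spin":0}]' >/dev/null; done
for i in 1 2 3 4; do python3 still.py; python3 -m creep '[{"x":0,"y":0,"z":0,"spin":0},{"x":0,"y":0,"z":0,"spin":0},{"x":0,"y":0,"z":0,"spin":0},{"x":0,"y":0,"z":0,"spin":0},{"x":0,"y":0,"z":0,"spin":0},{"x":0,"y":0,"z":0,"spin":0}]' >/dev/null; done; python3 still.py; python3 m.py h3.png
```

```text
17.725 330.87 184.37 660
18.15 330.95 184.38 657
18.575 330.9 184.39 658
19.0 330.9 184.38 660
19.425 330.89 184.35 659
19.85 330.83 184.33 661
20.65 330.87 184.4 660
21.45 330.91 184.39 659
22.25 330.9 184.38 661
23.05 330.87 184.42 659
tcp 23.1 [ 0.47750425 -0.23381681  0.23060048] [-0.29567247 -0.45268146  0.20847981]
crop 256 68
side hook x at seat, slope 0.47552379288421953 -0.03748013782997614 ymax -0.19579970978101796 zmin/max [0.18415034 0.20240209]
side bail 84 [ 477.2 -224.5] [28.7 53.4] 89.4 [0.14260116 0.18806674]
side cyl 520 [ 475.3 -231.2] [49.9 51.1] 89.3 [0.06254458 0.13008483]
top cyl 184 [ 473.7 -230.8] [49.6 36.2] 28.9 [0.062749   0.13036643]
```

Still for over 5 s (centroid steady to within 0.1 px). Regrasp and lift off slowly.

```bash
python3 -m creep '[{"x":0,"y":0,"z":0,"spin":0},{"x":0,"y":0,"z":0,"spin":0},{"x":0,"y":0,"z":0,"spin":0},{"x":0,"y":0,"z":0,"spin":0},{"x":0,"y":0,"z":0,"spin":0},{"x":0,"y":0,"z":0,"spin":0},{"x":0,"y":0,"z":0,"spin":0},{"x":0,"y":0,"z":0,"spin":0},{"x":0,"y":0,"z":0,"spin":0},{"x":0,"y":0,"z":0,"spin":0}]' 0 35
python3 -m creep '[{"x":0,"y":0,"z":0.003,"spin":0},{"x":0,"y":0,"z":0.007,"spin":0},{"x":0,"y":0,"z":0.012,"spin":0},{"x":0,"y":0,"z":0.017,"spin":0},{"x":0,"y":0,"z":0.022,"spin":0},{"x":0,"y":0,"z":0.027,"spin":0},{"x":0,"y":0,"z":0.032,"spin":0},{"x":0,"y":0,"z":0.038,"spin":0},{"x":0,"y":0,"z":0.044,"spin":0},{"x":0,"y":0,"z":0.05,"spin":0},{"x":0,"y":0,"z":0.056,"spin":0},{"x":0,"y":0,"z":0.057,"spin":0}]'
python3 -m creep '[{"x":0,"y":0,"z":0,"spin":0},{"x":0,"y":0,"z":0,"spin":0}]'
python3 m.py off1.png
```

```text
time: 24.4
ee_pos: [0.4777, -0.2338, 0.2307]
eef_rot: [1.0, 0.019, 0.0, 0.0]
ft_force: [2.0, 1.1, -0.5]
width: 0.0177
time: 25.9
ee_pos: [0.4777, -0.2339, 0.2881]
eef_rot: [1.0, 0.019, 0.0, 0.0]
ft_force: [0.7, 0.0, -4.7]
width: 0.0178
time: 26.15
ee_pos: [0.4774, -0.2338, 0.2873]
eef_rot: [1.0, 0.018, -0.0, -0.0]
ft_force: [0.6, -0.3, -6.1]
width: 0.0176
tcp 26.2 [ 0.47741458 -0.23377687  0.28734091] [ 0.13494206  0.08349283 -5.62556262]
crop 258 47
side hook x at seat, slope 0.47553105005061885 -0.04684592087528201 ymax -0.19529702756837053 zmin/max [0.21278655 0.23038397]
side bail 93 [ 473.7 -230.3] [41.7 43.6] 39.1 [0.1995946  0.24441028]
side cyl 556 [ 474.6 -230.6] [49.5 51.2] 73.3 [0.11849661 0.18688814]
top bail 11 [ 476.7 -235.7] [51.1  4.1] 2.7 [0.20125313 0.21755384]
top cyl 224 [ 470.3 -229.7] [51.1 32.2] 35.9 [0.11906384 0.18716356]
```

View pics/off1.png

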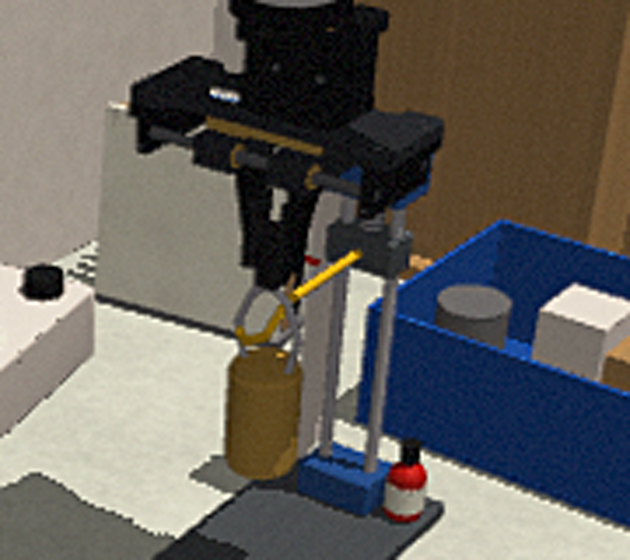

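The hook is back up (seat ~0.213–0.215) and clear in the window at crop 262,330. Backing out along the hook and over to the tray.

```bash
python3 -m creep '[{"x":0,"y":0.01,"z":0,"spin":0},{"x":-0.001,"y":0.025,"z":0,"spin":0},{"x":-0.001,"y":0.045,"z":0,"spin":0},{"x":-0.002,"y":0.065,"z":0,"spin":0},{"x":-0.003,"y":0.09,"z":0,"spin":0},{"x":-0.004,"y":0.12,"z":0,"spin":0},{"x":-0.007,"y":0.16,"z":0,"spin":0},{"x":-0.01,"y":0.2,"z":0,"spin":0},{"x":-0.013,"y":0.24,"z":0,"spin":0},{"x":-0.016,"y":0.27,"z":0,"spin":0},{"x":-0.017,"y":0.29,"z":0,"spin":0},{"x":-0.017,"y":0.299,"z":0,"spin":0}]'
python3 -m creep '[{"x":0,"y":0,"z":-0.02,"spin":0},{"x":0,"y":0,"z":-0.045,"spin":0},{"x":0,"y":0,"z":-0.065,"spin":0},{"x":0,"y":0,"z":-0.075,"spin":0},{"x":0,"y":0,"z":-0.075,"spin":0}]'
python3 m.py tray1.png
python3 - <<'E'
from h import *
a=shot('side');im=a['pixels']
cv2.imwrite('pics/tray1.png',cv2.resize(im[150:320,180:380],None,fx=3.3,fy=3.3,interpolation=cv2.INTER_CUBIC))
E
```

```text
time: 27.75
ee_pos: [0.4599, 0.0672, 0.2877]
eef_rot: [1.0, 0.02, 0.0, 0.0]
ft_force: [0.9, 0.4, -5.1]
width: 0.0177
time: 28.38
ee_pos: [0.4603, 0.065, 0.2124]
eef_rot: [1.0, 0.018, -0.0, -0.0]
ft_force: [0.5, 0.4, -5.1]
width: 0.0176
tcp 28.425 [0.46062598 0.06516886 0.21296521] [ 0.90264076 -0.17086687 -4.01711202]
crop 184 129
side hook x at seat, slope 0.4754449410461993 -0.052352715362692696 ymax -0.19508363205111062 zmin/max [0.213928   0.23138919]
side bail 113 [459.   64.7] [51.6  8.8] 2.6 [0.12522862 0.16986952]
side cyl 653 [458.2  67.8] [52.8 45.9] 15.4 [0.04492213 0.11269035]
top hook x at seat, slope 0.476671743536245 -0.04840390732932924 ymax -0.19900304600877858 zmin/max [0.2121055 0.2326259]
```

View pics/tray1.png

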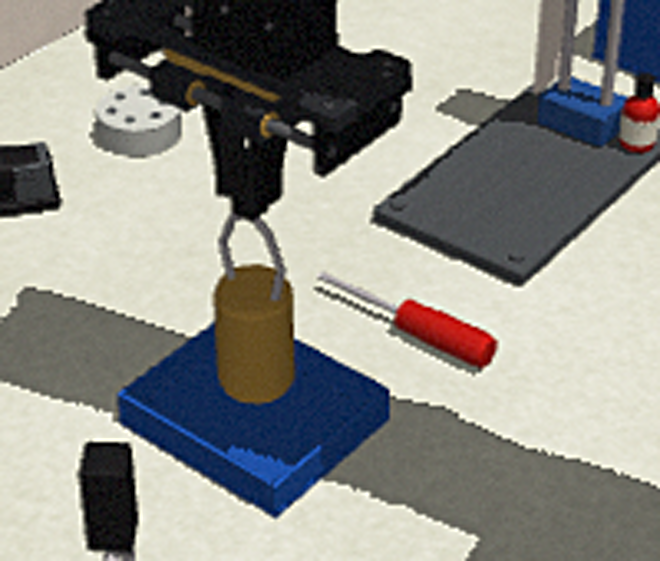

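The weight is centred over the tray. I'll lower it and then feel for contact.

```bash
python3 -m creep '[{"x":0,"y":0,"z":-0.008,"spin":0},{"x":0,"y":0,"z":-0.016,"spin":0},{"x":0,"y":0,"z":-0.021,"spin":0},{"x":0,"y":0,"z":-0.024,"spin":0},{"x":0,"y":0,"z":-0.025,"spin":0}]' | grep -E 'ee_p|ft'
for i in 1 2 3; do python3 -m creep '[{"x":0,"y":0,"z":-0.001,"spin":0},{"x":0,"y":0,"z":-0.0015,"spin":0},{"x":0,"y":0,"z":-0.0015,"spin":0}]'| grep -E 'ee_p|ft'; done
python3 - <<'E'
from h import *
a=shot('side');P=cloud(a);hsv=cv2.cvtColor(a['pixels'],cv2.COLOR_BGR2HSV)
m=(hsv[...,0]>10)&(hsv[...,0]<27)&(hsv[...,1]>90)&(np.hypot(P[...,0]-.46,P[...,1]-.065)<.045)
print('cyl z',np.percentile(P[m][:,2],[0.5,2,98,99.5]))
E
```

```text
ee_pos: [0.4605, 0.0652, 0.1874]
ft_force: [0.7, 0.7, -4.7]
ee_pos: [0.4605, 0.0652, 0.1861]
ft_force: [0.2, 0.4, -4.9]
ee_pos: [0.4605, 0.0652, 0.1845]
ft_force: [0.9, -0.7, -4.6]
ee_pos: [0.4605, 0.0652, 0.183]
ft_force: [-0.5, -0.8, -4.6]
cyl z [0.00585779 0.0112286  0.36220634 0.40840817]
```

```bash
for i in 1 2 3; do python3 -m creep '[{"x":0,"y":0,"z":-0.0005,"spin":0},{"x":0,"y":0,"z":-0.001,"spin":0},{"x":0,"y":0,"z":-0.001,"spin":0}]'| grep -E 'ee_p|ft'; done
```

```text
ee_pos: [0.4605, 0.0652, 0.182]
ft_force: [0.7, 0.4, -5.6]
ee_pos: [0.4609, 0.0652, 0.1818]
ft_force: [-1.6, -1.0, 5.9]
ee_pos: [0.4615, 0.0652, 0.1817]
ft_force: [-2.6, -2.0, 14.3]
```

Contact at TCP z≈0.182. I'll ease the load off, then release.

```bash
python3 -m creep '[{"x":0,"y":0,"z":0.0007,"spin":0},{"x":0,"y":0,"z":0.0014,"spin":0},{"x":0,"y":0,"z":0.0014,"spin":0}]'
python3 -m creep '[{"x":0,"y":0,"z":0,"spin":0},{"x":0,"y":0,"z":0,"spin":0},{"x":0,"y":0,"z":0,"spin":0},{"x":0,"y":0,"z":0,"spin":0},{"x":0,"y":0,"z":0,"spin":0},{"x":0,"y":0,"z":0,"spin":0},{"x":0,"y":0,"z":0,"spin":0},{"x":0,"y":0,"z":0,"spin":0}]' 0.07
```

```text
time: 31.82
ee_pos: [0.4608, 0.0652, 0.1817]
eef_rot: [1.0, 0.018, 0.0, 0.0]
ft_force: [-1.5, -1.3, 3.3]
width: 0.0178
time: 32.83
ee_pos: [0.4605, 0.0652, 0.1815]
eef_rot: [1.0, 0.018, 0.0, -0.0]
ft_force: [0.2, -0.2, 0.4]
width: 0.0697
```

```bash
python3 -m creep '[{"x":0,"y":0,"z":0.01,"spin":0},{"x":0,"y":0,"z":0.03,"spin":0},{"x":0,"y":0,"z":0.06,"spin":0},{"x":0,"y":0,"z":0.1,"spin":0},{"x":0,"y":0,"z":0.15,"spin":0},{"x":0,"y":0,"z":0.19,"spin":0},{"x":0,"y":0,"z":0.2,"spin":0},{"x":0,"y":0,"z":0.2,"spin":0},{"x":0,"y":0,"z":0.2,"spin":0}]'
python3 - <<'E'
from h import *
a=shot('side','end.png');P=cloud(a);near=np.hypot(P[...,0]-.4605,P[...,1]-.0655)<.045
for lo,hi in((.145,.2),(.09,.138)):
  q=P[near&(P[...,2]>lo)&(P[...,2]<hi)];x=cv2.minAreaRect(q[:,:2].astype(np.float32)*1000);print(x,q[:,2].max())
E
```

```text
time: 33.95
ee_pos: [0.4601, 0.0651, 0.3803]
eef_rot: [1.0, 0.019, -0.001, -0.0]
ft_force: [0.3, 0.1, -0.4]
width: 0.07
((459.74249267578125, 64.10903930664062), (20.71062660217285, 20.41026496887207), 1.9951659440994263) 0.18769681535140426
((460.19244384765625, 65.14884948730469), (54.28879928588867, 7.551900863647461), 4.015691757202148) 0.13795625675080522
```

View pics/end.png

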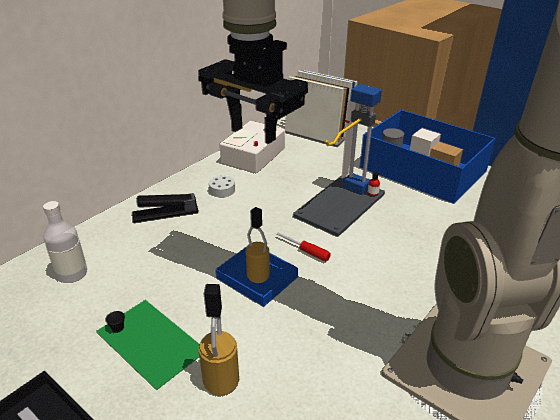

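The weight stands upright in the tray (side 257,262), the hook is back up, and the loupe, screwdriver and oil bottle are where they were. The gripper is clear of everything.

```bash
python3 -c "
from bench import r
print(r.close_job())"
```

```text
the job is handed in; nothing more can be done
None
```

I weighed the small brass weight from the mat and set it down in the blue job tray. The job was handed in at about 34 s, and no verdict was reported.

- **Weighing:** I lowered it slowly onto the hook, which sank about 29 mm, well short of the 60 mm stop. After letting go, it hung still to within 0.1 pixel for over 5 s.
- **Lifting off:** the hook sprang back to its empty height, about 0.213–0.215 m at the seat.
- **Set-down:** it stands upright near the centre of the tray at (0.460, 0.065), with the block top at 0.187 m. The gripper is clear of it.
- **Bystanders:** in the last picture the loupe, screwdriver and oil bottle appear unmoved. I judged this by eye and did not measure it.

Two things were less than clean:
- **On the hook:** the bail first seated about 1 mm off to one side, with 2–3 N of side force, which I relieved before letting go.
- **In the tray:** I felt for contact in small steps and briefly pressed the weight down with about 14 N net, then eased to about 3 N before opening the fingers.

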